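# Reset the battery hub behind its push-latch hatch

### The job

Reset the battery power hub: press its hatch down to the stop and let go so that it pops open, press the reset button under it all the way in, then push the hatch shut and press it down to its stop so that it latches and stays closed when you let go. Work with the fingertips only: do not lift or shove the hub, and leave the small things lying round it where they are.

Things in the scene. Friction and masses are not known exactly. Their poses are not given: they have to be found in the camera images.
- hub: Battery power hub: loose grey box, 1.6 kg, rubber feet, 150 (x) x 124 (y) x 60 mm high. Origin: centre of its underside; x points from the front face (three ports, towards the robot within 0.35 rad) to the rear deck (two round outlets), z up. Its top has a well under the hatch, x -69..+7, y -46..+46 mm, floor at 30 mm; in its front left corner a latch block (y over +23 mm, 46 mm high).
- hatch (a joint): Hatch angle (rad): 0 latched, flush; -0.11 to -0.14 pressed to its stop (free edge sunk 8 to 10 mm; under 7.5 mm may change nothing); 1.3 open, nearly upright, free edge 129 mm above the desk. Push-push latch: press from 0 to the stop (3 N, 12 N on the stop) and let go: a spring swings it open in 1.5 s. From open, push it down (0.17 N m), past flush to the stop, let go: latched at 0.
- hatch_press (a point): Middle of the hatch's outer face near its free edge, at three fine dark ridges, 60 mm from the hinge; moves with the hatch. Shut: hub x -55, y 0, 60 mm above the desk. The hatch is a flat grey plate, 70 mm from hinge to free edge (which is on the robot's side), 88 mm wide, 4 mm thick, flush with the hub's top.
- hatch_hinge (a point): Middle of the hinge line at the far (+x) edge of the hatch: hub x +5, y 0, 60 mm above the desk. When the hatch stands open, its outer face looks to the rear deck: it is swung shut by pushing that face toward the hub's front and down.
- reset_button (a joint): Travel of the reset button (m): 0 = out, 0.005 = fully pressed; springs back; about 5 N at the end.
- button_top (a point): Centre of the top of the reset button, a white round cap, 26 mm across, in the well at hub x -45, y -10, top 46 mm above the desk (14 mm below the rim). Pressed straight down; covered until the hatch is open.
- usb_stick: Dark USB stick, 18 x 52 x 8 mm, loose on the desk beside the hub; origin: centre of its underside. Bystander.
- eraser: Eraser, 23 x 58 x 13 mm, loose on the desk; origin: centre of its underside. Bystander.
- binder_clip_1: Small black binder clip, 18 x 29 x 32 mm, loose on the desk; origin: centre of its underside. Bystander.
- highlighter: Yellow highlighter, 18 x 112 x 15 mm, loose on the desk behind the hub; origin: centre of its underside. Bystander.
- correction_roller: Blue correction roller, 32 x 70 x 14 mm, loose on the desk; origin: centre of its underside. Bystander.
- sharpener: Metal pencil sharpener, 16 x 25 x 12 mm, loose on the desk; origin: centre of its underside. Bystander.
- matchbox: Small dark box, 52 x 36 x 14 mm, loose on the desk; origin: centre of its underside. Bystander.

How it is judged:
By the outcome, as a careful person would: the job done as asked, in the order asked, and still so for the second after the job is handed in, with the robot touching nothing.
It also fails if it takes over 48 s, if anything falls off the work surface, if the arm or the gripper's body presses on something with over 40 N, if the wrist force passes 120 N, or if a joint passes its speed limit or range.

### The arm

A 7-joint arm with a two-finger parallel gripper is mounted at the origin on a cart in front of the work surface, level with it; the furniture and walls round the work are solid. World frame = base frame: x ahead of the robot, y to its left, z up, the work surface at z = 0. Lengths are in mm, angles in rad, forces in N, time in s.
With the tool pointing down it reaches from about 425 to 950 mm from the base axis. Payload 16.7 kg.
Tool frame: the origin (TCP) lies at the very end of the fingers, on their centre line; the grasp point (between the pads) lies 19 mm behind it; z points along the fingers, y is the line along which they close (so a half turn about z gives the same grasp; the last joint's range is limited). The gripper opens to 94 mm and grips with 3 to 60 N. Pads are 16 mm wide; open, the fingers measure 119 mm over their backs; the gripper's body (75 mm by 177 mm) begins 78 mm behind the grasp point.
Start: joints at [1.006, 0.426, 0.074, 1.606, -0.034, 1.111, -0.067], TCP at [272.613, -617.46, 205.467] pointing down, gripper open.
Joint ranges: [-2.85, 2.85], [-0.5, 2.14], [-1.23, 1.37], [0.21, 2.46], [-1.02, 4.16], [0.16, 2.05], [-2.73, 2.73]. Speed limits (rad/s): [1.89, 1.89, 2.39, 2.39, 3.01, 3.01, 3.01].

### API

Orientations are given as a unit quaternion [x, y, z, w].
In Python, from station import arm gives the robot as it stands.
- The arm moves only by the tool step_arm, never from a script. Its argument "motion" is a list of rows, each a list of 7 numbers: the turn, a rotation vector about the tool's x, y, z in degrees, then the shift along the tool's x, y, z in m, then the closure in counts, from 0 (fully open) to 255 (shut). In form: [[ax, ay, az, tx, ty, tz, fingers], ...]. A call has 1 to 5 rows; each row shifts and turns the commanded pose from where the row before left it, along the tool's axes as they then stand; what a row does not reach is not made up. A row lasts 1/10 s, in which the tool goes at most 50 mm and 8.59 degrees, less where a joint would pass 70% of its speed; a pose out of reach is approached as far as the arm can. A call is refused whole if a number of a shift passes 0.05 or a number of a turn 8.59, either way. A call with a gripper value outside its range is refused whole. The fingers move at their own pace and stop on an object; the grip force is fixed at half the most. Time passes only in rows, so rows that do not move let the fingers close. It gives the time, the measured TCP pose, the force, the opening and the grip force at its end, in the units of the state.
- arm.state(): the state, without advancing time (a new reading comes with each control period).
- arm.snapshot(name): name is "scene" or "top" or "wrist"; returns a dict with "color" (384x512x3 uint8, blue, green, red), "K" (3x3 intrinsics, pixels), "cam_to_world" (4x4, takes a point from camera to world coordinates). Camera axes: x right, y up, looking along -z (the intrinsics and any distortion apply to the point x, -y, -z); pixel columns grow to the right and rows downward; lengths in mm; the calibration is good to about 2 mm. A picture is of the moment at which its call begins. There is no depth.
- arm.sign_off(): hands the job in; it is judged then, once.
The state is a dict: "time": time; "qpos": joint angles; "dq": joint speeds; "effort": joint torques, N m; "position": TCP position; "ee_rot": TCP orientation; "force": force on the tool from outside, world axes, zero at the start; "ft_torque": the same for the moment, N m; "opening": opening from 0.0 (shut) to 1.0 (fully open); "gripper_force": force on a finger pad.
Only numpy, scipy, OpenCV 4.12 (cv2) and the standard library are available. Lean on these libraries where they do the work, as an engineer would, in place of code of your own. Each camera call takes 0.05 s, during which the arm holds its last target. There are 200 camera calls.

## Working session

There is one attempt and no reset: what is moved stays moved. The work goes in short steps, Python scripts to look and compute and a tool call to move; the robot and the scene stay as the last step left them, time stands still between calls to the robot, and variables do not carry over. Pictures are saved under pics/ and viewed, at most 10 in all, crops included, and the job is handed in when it is done.

Besides the shell and the picture viewer there is one more tool, called after ">>>" as name(argument=value, ...) on one line, values as JSON. step_arm: Moves the arm, as the interface text tells. Its arguments: {"type":"object","properties":{"motion":{"type":"array"}},"required":["motion"]}

```bash
mkdir -p pics; ls
python3 - <<'E'
from station import arm
import cv2, numpy as np
s=arm.state(); print({k:np.round(s[k],3).tolist() for k in s})
for n in("scene","top"):
    d=arm.snapshot(n); cv2.imwrite(f"pics/{n}0.png",d["color"]); np.savez(f"{n}0.npz",K=d["K"],T=d["cam_to_world"]); print(n,list(d),d["K"].round(1).tolist(),d["cam_to_world"].round(3).tolist())
a=[cv2.imread(f"pics/{n}0.png") for n in("scene","top")]
E
```

```text
pics
{'time': 0.0, 'qpos': [1.005, 0.427, 0.074, 1.607, -0.034, 1.111, -0.067], 'dq': [-0.001, -0.0, 0.001, 0.0, 0.0, -0.0, 0.0], 'effort': [0.0, -93.579, 3.667, -45.419, -0.049, 0.02, 0.0], 'position': [272.436, -617.108, 204.795], 'ee_rot': [0.978, 0.206, -0.0, -0.001], 'force': [0.286, 1.032, 0.572], 'ft_torque': [0.056, 0.009, -0.021], 'gripper_force': 0.0, 'opening': 1.001}
scene ['color', 'K', 'cam_to_world'] [[441.9, 0.0, 255.3], [0.0, 441.9, 185.9], [0.0, 0.0, 1.0]] [[0.743, 0.458, -0.488, 175.745], [-0.669, 0.492, -0.557, -426.536], [-0.015, 0.741, 0.672, 650.732], [0.0, 0.0, 0.0, 1.0]]
top ['color', 'K', 'cam_to_world'] [[378.9, 0.0, 254.6], [0.0, 378.9, 190.5], [0.0, 0.0, 1.0]] [[0.028, 0.991, -0.13, 486.204], [-0.999, 0.031, 0.019, 70.015], [0.023, 0.129, 0.991, 940.104], [0.0, 0.0, 0.0, 1.0]]
```

View pics/scene0.png

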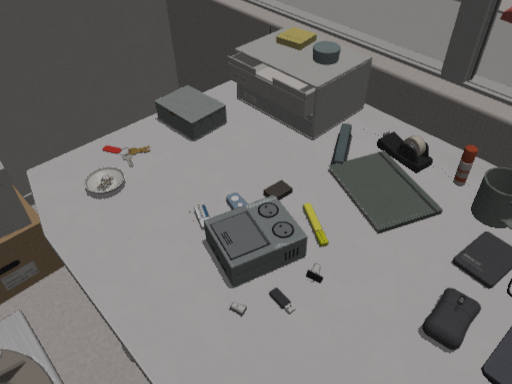

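View pics/top0.png

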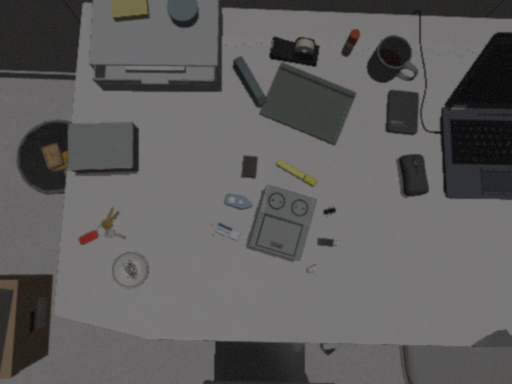

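The hub is at about (255,237) in the scene view and (283,223) in the top view, with its hatch towards the robot. I'll enlarge both.

Run:
```python
import cv2, numpy as np
a=cv2.imread("pics/top0.png")[175:270,235:330]; b=cv2.imread("pics/scene0.png")[190:285,195:315]
r=lambda i,f:cv2.convertScaleAbs(cv2.resize(i,None,fx=f,fy=f,interpolation=cv2.INTER_CUBIC),alpha=1.5)
cv2.imwrite("pics/c0.png",r(a,6)); cv2.imwrite("pics/c1.png",r(b,6))
```

```text
(no output)
```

View pics/c0.png

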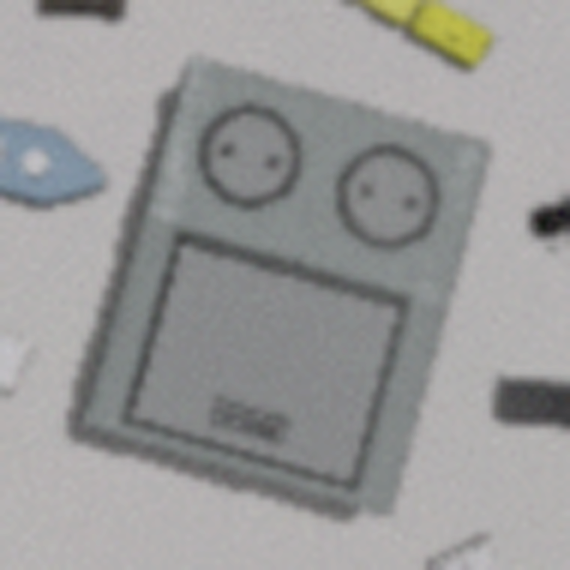

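View pics/c1.png

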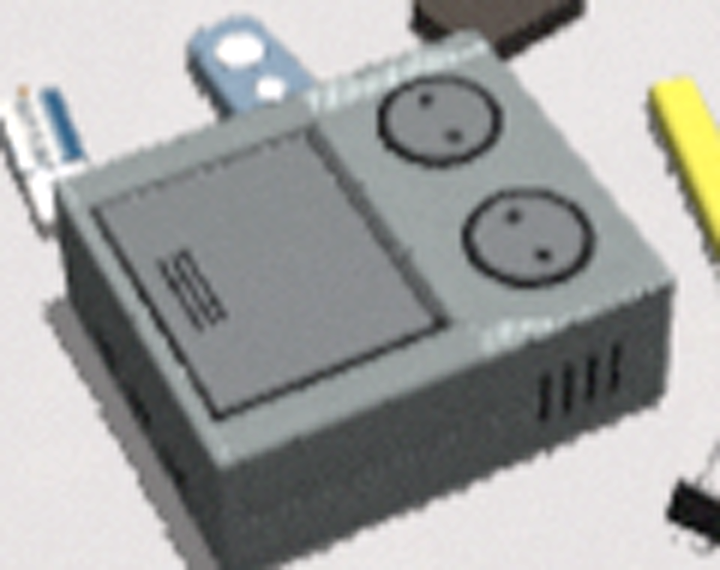

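Both crops show the hub's top corners, the hatch corners and the ridges clearly. I'll fit the hub pose from those.

```bash
cat > h.py <<'E'
import numpy as np, cv2
from scipy.optimize import least_squares
from scipy.spatial.transform import Rotation as R
def ray(f,p,z):
    d=np.load(f); K,T=d["K"],d["T"]
    v=np.array([(p[0]-K[0,2])/K[0,0],-(p[1]-K[1,2])/K[1,1],-1.]); w=T[:3,:3]@v; o=T[:3,3]
    return o+w*(z-o[2])/w[2]
E
python3 - <<'E'
from h import *
L=[(75,62),(75,-62),(-75,-62),(-75,62),(-67,45),(-67,-45),(6,-45),(6,45),(-55,0)]
t=[(190,57),(490,145),(388,515),(82,428),(128,420),(357,487),(408,298),(180,237),(250,420)]
s=[(475,32),(672,285),(222,465),(60,185),(95,207),(218,415),(445,322),(312,128),(193,290)]
P={}
P["top0.npz"]=[((u+.5)/6-.5+235,(v+.5)/6-.5+175) for u,v in t]
P["scene0.npz"]=[((u+.5)/6-.5+195,(v+.5)/6-.5+190) for u,v in s]
def fit(Q):
    f=lambda p:(np.array([[p[0]+np.cos(p[2])*x-np.sin(p[2])*y,p[1]+np.sin(p[2])*x+np.cos(p[2])*y] for x,y in L*(len(Q)//9)])-Q).ravel()
    r=least_squares(f,[500,0,0]); return r.x,r.fun.reshape(-1,2)
A=[np.array([ray(n,p,60)[:2] for p in P[n]]) for n in P]
for Q in A+[np.vstack(A)]:
    x,e=fit(Q); print(x.round(3),np.abs(e).max(0).round(1)); 
yaw=x[2];w=lambda a,b:(x[:2]+[np.cos(yaw)*a-np.sin(yaw)*b,np.sin(yaw)*a+np.cos(yaw)*b]).round(1)
for n,p in dict(press=(-55,0),btn=(-45,-10),hinge=(5,0)).items(): print(n,w(*p))
E
```

```text
[ 5.30283e+02 -1.41660e+01 -2.53000e-01] [1.3 1.6]
[ 5.28823e+02 -1.92060e+01 -2.70000e-01] [3.4 3.7]
[ 5.29554e+02 -1.66840e+01 -2.61000e-01] [4.3 5.7]
press [476.4  -2.5]
btn [483.5 -14.7]
hinge [534.4 -18. ]
```

```bash
cat >> h.py <<'E'
H=np.array([529.5,-16.7]); YAW=-0.261
def st(s=None):
    from station import arm
    s=s or arm.state(); p=np.array(s["position"]); M=R.from_quat(s["ee_rot"]).as_matrix()
    c,n=np.cos(YAW),np.sin(YAW); G=np.array([[c,-n,0],[n,c,0],[0,0,1]])
    hp=G.T@(p-[*H,0]); print("t",round(s["time"],2),"hub",hp.round(1),"F_hub",(G.T@np.array(s["force"])).round(1),"open",round(s["opening"],2))
    return p,M,G
def goto(t):
    p,M,G=st(); tw=G@np.array(t,float)+[*H,0]
    tgt=G@np.diag([1.,-1,-1]); rv=R.from_matrix(M.T@tgt).as_rotvec(degrees=True)
    print("turn deg",rv.round(2),"tool shift",(M.T@(tw-p)).round(1),"shift in aligned tool",(tgt.T@(tw-p)).round(1))
E
python3 -c "
from h import *
goto((-55,0,160))"
```

```text
t 0.1 hub [ -93.4 -646.4  204.8] F_hub [-0.5 -0.   0.3] open 1.0
turn deg [-6.000e-02  3.000e-02  3.877e+01] tool shift [ 434.8 -479.9   45.4] shift in aligned tool [  38.4 -646.4   44.8]
```

>>> step_arm(motion=[[0, 0, 7.74, 0, 0, 0, 255], [0, 0, 7.74, 0, 0, 0, 255], [0, 0, 7.74, 0, 0, 0, 255], [0, 0, 7.74, 0, 0, 0, 255], [0, 0, 7.74, 0, 0, 0, 255]])

```text
time: 0.6
position: [272.5, -617.2, 205.1]
ee_rot: [0.991, -0.132, -0.0, -0.0]
force: [-1.0, 0.0, 0.6]
opening: 0.611
gripper_force: 0.0
```

```bash
python3 -c "
from h import *
goto((-55,0,160))"
```

```text
t 0.6 hub [ -93.3 -646.5  205.1] F_hub [-1.  -0.3  0.6] open 0.61
turn deg [-0.03  0.03 -0.24] tool shift [  35.6 -646.6   45.4] shift in aligned tool [  38.3 -646.5   45.1]
```

>>> step_arm(motion=[[0, 0, 0, 0.0025, -0.043, 0, 255], [0, 0, 0, 0.0025, -0.043, 0, 255], [0, 0, 0, 0.0025, -0.043, 0, 255], [0, 0, 0, 0.0025, -0.043, 0, 255], [0, 0, 0, 0.0025, -0.043, 0, 255]])

```text
time: 1.1
position: [340.1, -411.1, 205.3]
ee_rot: [0.992, -0.129, -0.0, -0.0]
force: [0.9, 0.9, 0.4]
opening: 0.185
gripper_force: 0.0
```

>>> step_arm(motion=[[0, 0, 0, 0.0025, -0.043, 0, 255], [0, 0, 0, 0.0025, -0.043, 0, 255], [0, 0, 0, 0.0025, -0.043, 0, 255], [0, 0, 0, 0.0025, -0.043, 0, 255], [0, 0, 0, 0.0025, -0.043, 0, 255]])

```text
time: 1.6
position: [407.3, -206.6, 205.5]
ee_rot: [0.992, -0.129, 0.0, 0.0]
force: [1.0, -0.6, 0.3]
opening: 0.0
gripper_force: 0.0
```

```bash
python3 -c "
from h import *
goto((-55,0,110))"
```

```text
t 1.6 hub [ -69.1 -215.   205.5] F_hub [ 1.1 -0.3  0.3] open 0.0
turn deg [ 0.   -0.    0.07] tool shift [  14.4 -215.    95.5] shift in aligned tool [  14.1 -215.    95.5]
```

>>> step_arm(motion=[[0, 0, 0, 0.003, -0.043, 0.01, 255], [0, 0, 0, 0.003, -0.043, 0.01, 255], [0, 0, 0, 0.003, -0.043, 0.02, 255], [0, 0, 0, 0.003, -0.043, 0.02, 255], [0, 0, 0, 0.002, -0.043, 0.035, 255]])

```text
time: 2.1
position: [475.9, -6.1, 114.2]
ee_rot: [0.992, -0.129, 0.001, -0.0]
force: [1.4, -1.3, -1.2]
opening: 0.006
gripper_force: 0.0
```

>>> step_arm(motion=[[0, 0, 0, 0, 0, 0, 255], [0, 0, 0, 0, 0, 0, 255]])

```text
time: 2.3
position: [474.1, -7.5, 113.1]
ee_rot: [0.992, -0.129, -0.001, 0.0]
force: [-0.9, -1.1, 0.4]
opening: 0.005
gripper_force: 0.0
```

Run:
```python
from h import *
goto((-55,0,62))
from station import arm
r=[]
for n,(y,x) in dict(top=(165,225),scene=(140,185)).items():
    d=arm.snapshot(n); np.savez(n+"1.npz",K=d["K"],T=d["cam_to_world"]); r.append(cv2.resize(d["color"][y:y+130,x:x+130],(398,398),interpolation=cv2.INTER_CUBIC))
cv2.imwrite("pics/p1.png",cv2.convertScaleAbs(np.hstack(r),alpha=1.4))
```

```text
t 2.3 hub [-55.9  -5.4 113.1] F_hub [-0.6 -1.3  0.4] open 0.01
turn deg [0.02 0.12 0.19] tool shift [ 1.  -5.4 51.1] shift in aligned tool [ 0.9 -5.4 51.1]
```

View pics/p1.png

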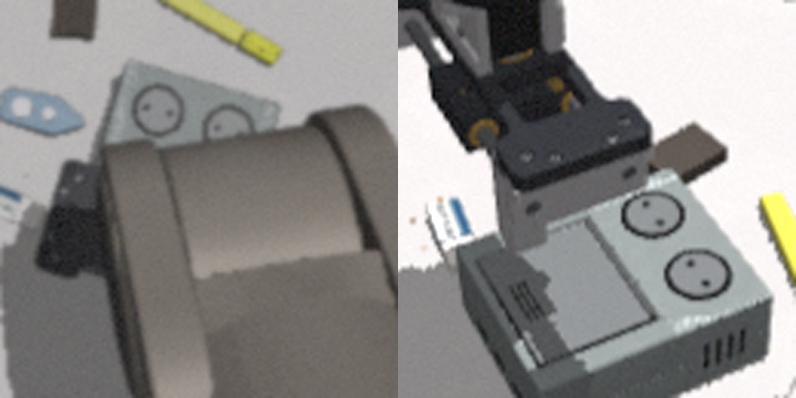

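The scene view shows the closed fingers over the front half of the hatch, with the tip at about crop (525,250). The arm hides the hatch in the top view. I'll check the tip against the projected TCP.

Run:
```python
from h import *
d=np.load("scene1.npz");K,T=d["K"],d["T"]
c,n=np.cos(YAW),np.sin(YAW)
def pr(h):
    w=np.array([H[0]+c*h[0]-n*h[1],H[1]+n*h[0]+c*h[1],h[2]]); q=np.linalg.inv(T)@[*w,1]; u=K@np.array([q[0],-q[1],-q[2]]);u=u[:2]/u[2]
    return ((u-[185,140])*398/130+[398,0]).round(0)
for h in [(-56,-5,113),(-56,7.5,113),(-56,-17.5,113),(-56,-5,210),(-56,83,210),(-56,-93,210),(-18,-93,210),(-55,0,60),(5,0,60)]: print(h,pr(h))
```

```text
(-56, -5, 113) [520. 242.]
(-56, 7.5, 113) [511. 227.]
(-56, -17.5, 113) [529. 257.]
(-56, -5, 210) [508. 108.]
(-56, 83, 210) [442.  14.]
(-56, -93, 210) [586. 219.]
(-18, -93, 210) [659. 192.]
(-55, 0, 60) [524. 299.]
(5, 0, 60) [616. 263.]
```

>>> step_arm(motion=[[0, 0, 0, 0.001, -0.005, 0.01, 255], [0, 0, 0, 0, 0, 0.02, 255], [0, 0, 0, 0, 0, 0.014, 255], [0, 0, 0, 0, 0, 0, 255]])

```text
time: 2.8
position: [475.9, -4.2, 68.6]
ee_rot: [0.992, -0.13, -0.001, 0.0]
force: [-0.2, -0.6, 0.3]
opening: 0.006
gripper_force: 0.0
```

```bash
python3 -c "
from h import *
goto((-55,0,60))"
```

```text
t 2.8 hub [-55.   -1.7  68.6] F_hub [-0.1 -0.6  0.3] open 0.01
turn deg [0.04 0.11 0.01] tool shift [ 0.  -1.7  8.6] shift in aligned tool [-0.  -1.7  8.6]
```

>>> step_arm(motion=[[0, 0, 0, 0, -0.001, 0.005, 255], [0, 0, 0, 0, 0, 0.004, 255], [0, 0, 0, 0, 0, 0.002, 255], [0, 0, 0, 0, 0, 0.002, 255], [0, 0, 0, 0, 0, 0.001, 255]])

```text
time: 3.3
position: [477.6, -2.6, 56.2]
ee_rot: [0.992, -0.13, 0.0, -0.0]
force: [2.3, -0.8, 2.6]
opening: 0.002
gripper_force: 1.6
```

>>> step_arm(motion=[[0, 0, 0, 0, 0, 0.001, 255], [0, 0, 0, 0, 0, 0.001, 255], [0, 0, 0, 0, 0, 0.001, 255]])

```text
time: 3.6
position: [477.5, -2.6, 53.1]
ee_rot: [0.992, -0.13, 0.0, -0.0]
force: [2.1, -0.1, 4.0]
opening: 0.002
gripper_force: 1.6
```

>>> step_arm(motion=[[0, 0, 0, 0, 0, 0.001, 255], [0, 0, 0, 0, 0, 0.001, 255]])

```text
time: 3.8
position: [477.8, -2.6, 51.6]
ee_rot: [0.992, -0.13, 0.001, -0.0]
force: [-3.2, -0.8, 26.7]
opening: 0.003
gripper_force: 13.5
```

>>> step_arm(motion=[[0, 0, 0, -0.002, 0, -0.03, 255], [0, 0, 0, -0.005, 0, -0.05, 255], [0, 0, 0, 0, 0, -0.05, 255], [0, 0, 0, 0, 0, -0.02, 255], [0, 0, 0, 0, 0, 0, 255]])

```text
time: 4.3
position: [471.6, -0.7, 203.5]
ee_rot: [0.992, -0.13, 0.002, -0.0]
force: [0.4, 0.2, -0.7]
opening: 0.004
gripper_force: 0.0
```

>>> step_arm(motion=[[0, 0, 0, 0, 0, 0, 255], [0, 0, 0, 0, 0, 0, 255], [0, 0, 0, 0, 0, 0, 255], [0, 0, 0, 0, 0, 0, 255], [0, 0, 0, 0, 0, 0, 255]])

```text
time: 4.8
position: [470.2, -0.8, 200.2]
ee_rot: [0.992, -0.129, -0.0, 0.0]
force: [-0.3, -0.3, 0.0]
opening: 0.009
gripper_force: 0.0
```

>>> step_arm(motion=[[0, 0, 0, 0, 0, 0, 255], [0, 0, 0, 0, 0, 0, 255], [0, 0, 0, 0, 0, 0, 255], [0, 0, 0, 0, 0, 0, 255], [0, 0, 0, 0, 0, 0, 255]])

```text
time: 5.3
position: [470.4, -0.8, 200.7]
ee_rot: [0.992, -0.129, -0.0, -0.0]
force: [0.2, 0.6, -0.2]
opening: 0.004
gripper_force: 0.0
```

Run:
```python
from h import *
goto((-48,-10,46))
from station import arm
r=[]
for n,(y,x,m) in dict(scene=(140,185,130),wrist=(0,64,384)).items():
    d=arm.snapshot(n); np.savez(n+"2.npz",K=d["K"],T=d["cam_to_world"]); r.append(cv2.resize(d["color"][y:y+m,x:x+m],(398,398),interpolation=cv2.INTER_CUBIC))
cv2.imwrite("pics/p2.png",cv2.convertScaleAbs(np.hstack(r),alpha=1.4))
```

```text
t 5.3 hub [-6.120e+01  1.000e-01  2.007e+02] F_hub [ 0.1  0.7 -0.2] open 0.0
turn deg [-0.    0.    0.07] tool shift [ 13.2  10.1 154.7] shift in aligned tool [ 13.2  10.1 154.7]
```

View pics/p2.png

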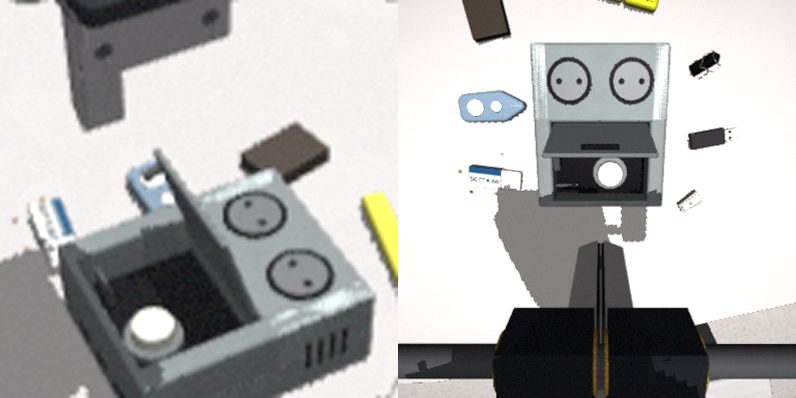

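The hatch stands open with the button cap visible, at scene crop (153,326) and wrist crop (610,172). I'll locate the button in both views.

Run:
```python
from h import *
c,n=np.cos(YAW),np.sin(YAW)
for f,p in (("scene2.npz",(185+153*130/398,140+325*130/398)),("wrist2.npz",(64+(610-398)*384/398,172*384/398))):
    w=ray(f,p,46); q=w[:2]-H; print(w.round(1),"hub",(c*q[0]+n*q[1]).round(1),(-n*q[0]+c*q[1]).round(1))
```

```text
[482.8 -18.5  46. ] hub -44.7 -13.8
[487.6 -14.9  46. ] hub -40.9 -9.1
```

Run:
```python
from h import *
c,n=np.cos(YAW),np.sin(YAW); G=np.array([[c,-n,0],[n,c,0],[0,0,1]])
tcp=np.array([-61.2,.1,200.7])
def cam(f):
    d=np.load(f);return d["K"],d["T"]
K,T=cam("wrist2.npz"); print("wrist cam in tool-aligned offset",(G.T@(T[:3,3]-[*H,0])-tcp).round(1), "look",(G.T@-T[:3,2]).round(2))
def pr(f,o):
    K,T=cam(f); w=G@(tcp+o)+[*H,0]; q=np.linalg.inv(T)@[*w,1]; u=K@np.array([q[0],-q[1],-q[2]]); u=u[:2]/u[2]
    return ((u-[185,140])*398/130).round(0) if f[0]=="s" else (((u-[64,0])*398/384)+[398,0]).round(0)
for o in [(0,0,0),(8,12,0),(8,-12,0),(8,12,97),(8,-12,97),(37,12,97),(60,12,45)]: print(o,pr("scene2.npz",np.array(o)),pr("wrist2.npz",np.array(o)))
# scene pixels intersected with plane offset y=-12.5
K,T=cam("scene2.npz"); o0=G.T@(T[:3,3]-[*H,0])-tcp
for p in [(85,130),(122,118),(125,68),(230,35),(228,0),(68,10)]:
    u=np.array(p)*130/398+[185,140]; v=G.T@T[:3,:3]@np.array([(u[0]-K[0,2])/K[0,0],-(u[1]-K[1,2])/K[1,1],-1])
    print(p,[ (y,(o0+v*(y-o0[1])/v[1]).round(0).tolist()) for y in(-12.5,-30)])
```

```text
wrist cam in tool-aligned offset [ 86.    0.6 179.9] look [-0.29 -0.   -0.96]
(0, 0, 0) [ 98. 119.] [601. 257.]
(8, 12, 0) [103. 101.] [581. 244.]
(8, -12, 0) [122. 128.] [622. 244.]
(8, 12, 97) [ 88. -58.] [563. 372.]
(8, -12, 97) [109. -32.] [641. 372.]
(37, 12, 97) [145. -74.] [559. 287.]
(60, 12, 45) [191.   1.] [572. 171.]
(85, 130) [(-12.5, [-12.0, -12.0, 7.0]), (-30, [-18.0, -30.0, 24.0])]
(122, 118) [(-12.5, [8.0, -12.0, 7.0]), (-30, [2.0, -30.0, 23.0])]
(125, 68) [(-12.5, [12.0, -12.0, 38.0]), (-30, [5.0, -30.0, 53.0])]
(230, 35) [(-12.5, [69.0, -12.0, 37.0]), (-30, [60.0, -30.0, 52.0])]
(228, 0) [(-12.5, [68.0, -13.0, 59.0]), (-30, [59.0, -30.0, 73.0])]
(68, 10) [(-12.5, [-14.0, -12.0, 81.0]), (-30, [-20.0, -30.0, 95.0])]
```

The bracket in the scene view is the side of the gripper body, about 97 mm above the tip as specified, so it clears the open hatch. Next I go down to the button.

>>> step_arm(motion=[[0, 0, 0, 0.012, 0.011, 0.02, 255], [0, 0, 0, 0, 0, 0.045, 255], [0, 0, 0, 0, 0, 0.045, 255], [0, 0, 0, 0, 0, 0.03, 255], [0, 0, 0, 0, 0, 0.005, 255]])

```text
time: 5.9
position: [477.1, -14.6, 52.9]
ee_rot: [0.992, -0.129, -0.003, 0.0]
force: [-0.3, 0.1, 1.1]
opening: 0.003
gripper_force: 0.0
```

```bash
python3 -c "
from h import *
goto((-49,-11,46))"
```

```text
t 5.9 hub [-51.2 -11.5  52.9] F_hub [-0.3 -0.   1.1] open 0.0
turn deg [0.07 0.28 0.09] tool shift [ 2.2 -0.5  6.9] shift in aligned tool [ 2.2 -0.5  6.9]
```

>>> step_arm(motion=[[0, 0, 0, 0.002, 0, 0.003, 255], [0, 0, 0, 0, 0, 0.003, 255], [0, 0, 0, 0, 0, 0.002, 255], [0, 0, 0, 0, 0, 0.002, 255]])

```text
time: 6.3
position: [481.9, -15.1, 46.6]
ee_rot: [0.992, -0.13, 0.001, -0.0]
force: [0.3, -0.4, 0.1]
opening: 0.004
gripper_force: 0.0
```

>>> step_arm(motion=[[0, 0, 0, 0, 0, 0.001, 255], [0, 0, 0, 0, 0, 0.001, 255], [0, 0, 0, 0, 0, 0.001, 255], [0, 0, 0, 0, 0, 0.001, 255]])

```text
time: 6.7
position: [481.7, -15.1, 42.0]
ee_rot: [0.992, -0.13, 0.001, -0.0]
force: [2.1, -0.7, 4.0]
opening: 0.005
gripper_force: 2.1
```

>>> step_arm(motion=[[0, 0, 0, 0, 0, 0.001, 255], [0, 0, 0, 0, 0, 0, 255]])

```text
time: 6.9
position: [481.7, -15.0, 41.1]
ee_rot: [0.992, -0.129, 0.001, -0.0]
force: [0.4, -0.2, 12.0]
opening: 0.002
gripper_force: 5.8
```

>>> step_arm(motion=[[0, 0, 0, 0, 0, 0.0005, 255], [0, 0, 0, 0, 0, 0, 255]])

```text
time: 7.1
position: [481.8, -15.1, 41.0]
ee_rot: [0.992, -0.13, 0.001, -0.0]
force: [-0.4, -1.5, 20.1]
opening: 0.001
gripper_force: 10.0
```

>>> step_arm(motion=[[0, 0, 0, -0.001, 0, -0.03, 255], [0, 0, 0, 0, 0, -0.05, 255], [0, 0, 0, 0, 0, -0.05, 255], [0, 0, 0, 0, -0.005, 0, 255], [0, 0, 0, 0.02, -0.005, 0, 255]])

```text
time: 7.6
position: [501.2, -9.9, 171.5]
ee_rot: [0.992, -0.129, 0.001, 0.0]
force: [-0.2, 0.3, -0.7]
opening: 0.001
gripper_force: 0.0
```

>>> step_arm(motion=[[0, 0, 0, 0.035, 0, 0, 255], [0, 0, 0, 0.035, 0, 0, 255], [0, 0, 0, 0, 0, 0, 255], [0, 0, 0, 0, 0, 0, 255]])

```text
time: 8.0
position: [569.0, -28.2, 169.0]
ee_rot: [0.992, -0.13, -0.001, 0.0]
force: [-0.4, -0.1, 0.2]
opening: 0.003
gripper_force: 0.0
```

Run:
```python
from h import *
goto((40,0,105))
from station import arm
r=[]
for n,(y,x,m) in dict(scene=(140,185,130),wrist=(0,64,384)).items():
    d=arm.snapshot(n); np.savez(n+"3.npz",K=d["K"],T=d["cam_to_world"]); r.append(cv2.resize(d["color"][y:y+m,x:x+m],(398,398),interpolation=cv2.INTER_CUBIC))
cv2.imwrite("pics/p3.png",cv2.convertScaleAbs(np.hstack(r),alpha=1.4))
```

```text
t 8.0 hub [ 41.2  -0.9 169. ] F_hub [-0.4 -0.2  0.2] open 0.0
turn deg [0.02 0.14 0.06] tool shift [-1.  -0.9 64. ] shift in aligned tool [-1.2 -0.9 64. ]
```

View pics/p3.png

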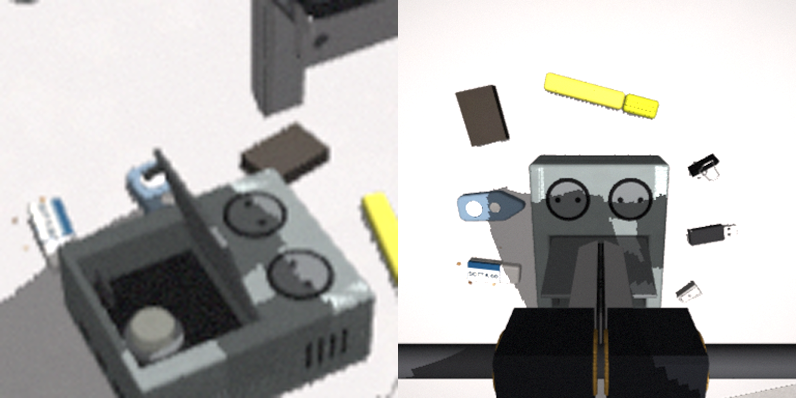

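The hub hasn't moved, the hatch is still open and the fingers are behind it. Next I lower to hatch height and bring the fingers forward.

>>> step_arm(motion=[[0, 0, 0, 0, -0.001, 0.03, 255], [0, 0, 0, 0, 0, 0.029, 255], [0, 0, 0, -0.015, 0, 0, 255], [0, 0, 0, -0.015, 0, 0, 255], [0, 0, 0, -0.005, 0, 0, 255]])

```text
time: 8.6
position: [534.2, -17.8, 111.1]
ee_rot: [0.992, -0.129, -0.001, 0.0]
force: [-0.3, 0.6, -0.5]
opening: 0.008
gripper_force: 0.0
```

```bash
python3 -c "
from h import *
goto((-1,0,110))"
```

```text
t 8.6 hub [4.800e+00 1.000e-01 1.111e+02] F_hub [-0.5  0.5 -0.5] open 0.01
turn deg [0.02 0.06 0.12] tool shift [-5.8  0.1  1.1] shift in aligned tool [-5.8  0.1  1.1]
```

>>> step_arm(motion=[[0, 0, 0, -0.005, 0, 0.001, 255], [0, 0, 0, -0.005, 0, 0.001, 255], [0, 0, 0, -0.005, 0, 0.002, 255], [0, 0, 0, -0.005, 0, 0.0025, 255], [0, 0, 0, -0.005, 0, 0.0025, 255]])

```text
time: 9.1
position: [512.1, -11.8, 102.1]
ee_rot: [0.992, -0.13, 0.0, -0.0]
force: [5.1, -1.2, 0.5]
opening: 0.001
gripper_force: 1.9
```

```bash
python3 -c "
from h import *
goto((-29,0,95.4))"
```

```text
t 9.1 hub [-18.1   0.2 102.1] F_hub [5.2 0.1 0.5] open 0.0
turn deg [-0.02 -0.04  0.07] tool shift [-10.9   0.2   6.7] shift in aligned tool [-10.9   0.2   6.7]
```

In contact, with about 5 N on the hatch. I'll keep following the arc.

>>> step_arm(motion=[[0, 0, 0, -0.0055, 0, 0.003, 255], [0, 0, 0, -0.005, 0, 0.0035, 255], [0, 0, 0, -0.004, 0, 0.004, 255], [0, 0, 0, -0.004, 0, 0.004, 255], [0, 0, 0, 0, 0, 0, 255]])

```text
time: 9.6
position: [493.0, -6.9, 87.0]
ee_rot: [0.992, -0.129, -0.001, 0.0]
force: [0.5, 0.4, 0.6]
opening: 0.0
gripper_force: 0.9
```

```bash
python3 -c "
from h import *
goto((-44,0,77.7))"
```

```text
t 9.6 hub [-37.8   0.   87. ] F_hub [0.4 0.5 0.6] open 0.0
turn deg [0.02 0.1  0.09] tool shift [-6.2 -0.   9.3] shift in aligned tool [-6.2  0.   9.3]
```

>>> step_arm(motion=[[0, 0, 0, -0.003, 0, 0.005, 255], [0, 0, 0, -0.003, 0, 0.005, 255], [0, 0, 0, -0.002, 0, 0.004, 255], [0, 0, 0, -0.003, 0, 0.004, 255], [0, 0, 0, 0, 0, 0, 255]])

```text
time: 10.1
position: [482.6, -4.2, 69.0]
ee_rot: [0.992, -0.129, -0.001, 0.0]
force: [1.0, -0.2, 2.0]
opening: 0.002
gripper_force: 1.0
```

Run:
```python
from h import *
goto((-51,0,60))
from station import arm
r=[]
for n,(y,x,m) in dict(scene=(140,185,130),wrist=(0,64,384)).items():
    d=arm.snapshot(n); r.append(cv2.resize(d["color"][y:y+m,x:x+m],(398,398),interpolation=cv2.INTER_CUBIC))
cv2.imwrite("pics/p4.png",cv2.convertScaleAbs(np.hstack(r),alpha=1.4))
```

```text
t 10.1 hub [-48.6   0.   69. ] F_hub [1.  0.1 2. ] open 0.0
turn deg [0.02 0.08 0.09] tool shift [-2.4  0.   9. ] shift in aligned tool [-2.4  0.   9. ]
```

View pics/p4.png

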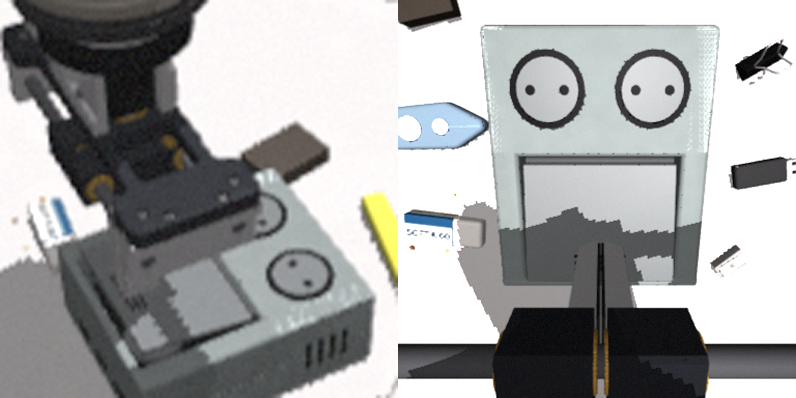

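The hatch is nearly closed under the fingertips and the hub hasn't shifted. Now I press it to the stop.

>>> step_arm(motion=[[0, 0, 0, -0.002, 0, 0.004, 255], [0, 0, 0, -0.002, 0, 0.005, 255], [0, 0, 0, 0, 0, 0.003, 255], [0, 0, 0, 0, 0, 0.002, 255], [0, 0, 0, 0, 0, 0.001, 255]])

```text
time: 10.7
position: [479.5, -3.2, 54.5]
ee_rot: [0.992, -0.129, -0.0, -0.0]
force: [1.2, 0.7, 3.4]
opening: 0.006
gripper_force: 1.6
```

>>> step_arm(motion=[[0, 0, 0, 0, 0, 0.001, 255], [0, 0, 0, 0, 0, 0.001, 255]])

```text
time: 10.9
position: [479.8, -3.2, 53.0]
ee_rot: [0.992, -0.13, 0.0, -0.0]
force: [-1.9, 0.0, 17.0]
opening: 0.005
gripper_force: 8.5
```

>>> step_arm(motion=[[0, 0, 0, 0, 0, 0.001, 255], [0, 0, 0, 0, 0, 0, 255]])

```text
time: 11.1
position: [479.9, -3.2, 52.4]
ee_rot: [0.992, -0.129, 0.0, -0.0]
force: [-3.9, 0.7, 20.3]
opening: 0.004
gripper_force: 10.3
```

>>> step_arm(motion=[[0, 0, 0, 0, 0, -0.005, 255], [0, 0, 0, 0, 0, -0.02, 255], [0, 0, 0, -0.003, 0, -0.04, 255], [0, 0, 0, 0, 0, -0.05, 255], [0, 0, 0, 0, 0, -0.04, 255]])

```text
time: 11.6
position: [476.1, -2.4, 208.9]
ee_rot: [0.992, -0.129, -0.0, -0.0]
force: [1.0, 0.1, -1.4]
opening: 0.003
gripper_force: 0.0
```

>>> step_arm(motion=[[0, 0, 0, 0, 0, 0, 255], [0, 0, 0, 0, 0, 0, 255], [0, 0, 0, 0, 0, 0, 255], [0, 0, 0, 0, 0, 0, 255], [0, 0, 0, 0, 0, 0, 255]])

```text
time: 12.1
position: [476.2, -2.5, 205.7]
ee_rot: [0.992, -0.129, -0.001, 0.0]
force: [0.4, -0.3, -1.2]
opening: 0.004
gripper_force: 0.0
```

>>> step_arm(motion=[[0, 0, 0, 0, 0, 0, 255], [0, 0, 0, 0, 0, 0, 255], [0, 0, 0, 0, 0, 0, 255], [0, 0, 0, 0, 0, 0, 255], [0, 0, 0, 0, 0, 0, 255]])

```text
time: 12.6
position: [476.7, -2.5, 206.7]
ee_rot: [0.992, -0.13, -0.0, -0.0]
force: [0.1, -0.4, -0.4]
opening: 0.008
gripper_force: 0.0
```

Run:
```python
from h import *
st()
from station import arm
r=[]
for n,(y,x,m) in dict(scene=(140,185,130),wrist=(0,64,384)).items():
    d=arm.snapshot(n); r.append(cv2.resize(d["color"][y:y+m,x:x+m],(398,398),interpolation=cv2.INTER_CUBIC))
cv2.imwrite("pics/p5.png",cv2.convertScaleAbs(np.hstack(r),alpha=1.4))
```

```text
t 12.6 hub [-5.470e+01  1.000e-01  2.067e+02] F_hub [ 0.2 -0.3 -0.4] open 0.01
```

View pics/p5.png

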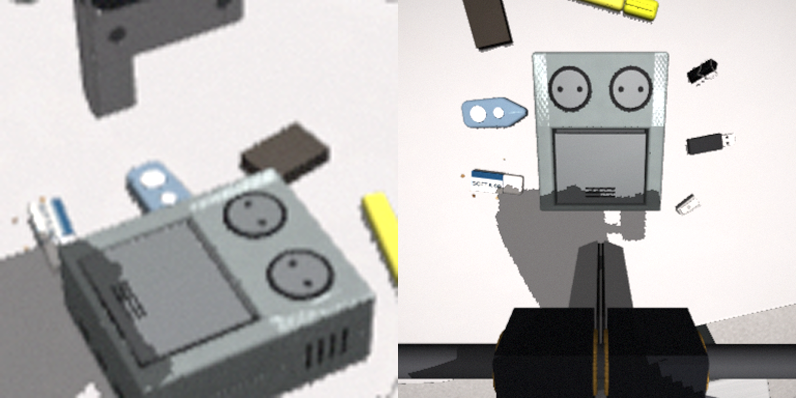

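The hatch is flush and has stayed latched 1.5 s after release. The hub and the small things around it are where they were, and the arm is clear.

```bash
python3 -c "
from station import arm
print(arm.sign_off())"
```

```text
the job is handed in; nothing more can be done
None
```

I reset the hub and handed the job in at about 12.7 s: the hatch popped open, the button went in to its stop at about 20 N, and the hatch was pushed shut and still flush 1.5 s after release, with the hub and small things unmoved in the last pictures.

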